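# Open the drying case past its stay and store a sample cup

### The job

Push the lid of the aluminium drying case up until its side stay snaps over and holds the lid open by itself, feeling for the snap and the stop behind it and never pressing on the case or its lid with more than 20 N. Then stand the sample cup with the ribbed green screw lid upright on the floor of the case inside the round pocket, let go of it, and leave the jar, the tin and the carton where they are.

Things in the scene. Friction and masses are not known exactly. Their poses are not given: they have to be found in the camera images.
- case: Aluminium drying case, open on top, 180 (x) x 200 (y) x 85 (z) mm, walls and floor 6 mm, screwed down. Origin: centre of its underside; z up, x from its front wall (nearest the robot) to its hinge side. Two rubber pegs stand on the side walls at x = 20, y = -92 and 92 mm, up to z = 118 mm. A steel lid stay sits on the outside of its left (+y) wall near the hinge, out to y = 118 mm.
- case_lid (a joint): Swing of the lid about its hinge, rad: 0 is the start, where the lid lies ajar on the rubber pegs, tilted 0.45 rad above level; grows as the lid rises (tilt above level = 0.45 + this value; upright at 1.12). It weighs about 0.45 kg (varies by 20 percent), swings freely, and falls back onto the pegs if let go before the stay has snapped over.
- lid_rim (a point): Middle of the lid's front edge at half its thickness; x axis from front edge to hinge, z out of the upper face. The lid is an aluminium plate with rounded edges, 182 x 200 x 20 mm, front edge 186 mm from the hinge axis, upper face 4 mm above that axis, under face 16 mm below. Shut fingers leaning forward can reach under the front edge from the front and push it up and back.
- lid_hinge (a point): Middle of the lid's hinge axis, fixed to the case at x = 88, z = 103 mm in the case's frame; the axis runs along the case's y.
- pocket (a point): Centre of the round pocket on the case's inner floor, 50 mm in front of the case's centre, 6 mm above the counter: a grey ring 58 mm inside, 66 mm outside, 16 mm high, standing on the floor. Reached from above with the lid open.
- cup: sample cup, clear with a ribbed green screw lid, 48 mm across and 66 mm high, 45 g, standing on the counter. Origin: centre of its underside, z up.
- jar: small white-capped jar, 36 mm across, 79 mm high, standing on the counter; a bystander. Origin: centre of its underside.
- tin: small round steel tin, 32 mm across, 33 mm high, standing on the counter; a bystander. Origin: centre of its underside.
- carton: folding carton, 60 x 75 x 75 mm, standing on the counter; a bystander. Origin: centre of its underside.
- lid_stay (a point): Pivot of the lid's steel stay, on the hinge axis outside the left wall (case frame x 88, y 112, z 103 mm). Late in the swing a pin on the lid must pass a spring roller: 3 to 8 N of push at the front edge, more nearer the hinge. 0.05 rad past that snap point the lid meets a hard stop and the roller holds it there. The setting is unknown: the stop is anywhere from 0.83 to 1.21 rad of the lid's joint.

How it is judged (in metres and radians):
On the way:
1. the lid stands open by itself, untouched by the robot, for one second (value of joint case_lid above 0.7 rad and contact force between each of the fingers, the arm and case below 0.3 N), for 1 s.
At the end, for the whole second after the job is handed in: The lid still stands open by itself (lid joint above 0.7 rad), and the cup stands released and still inside the round pocket: its centre within 12 mm of the pocket's centre, its underside less than 6 mm above the case's inner floor, tilted less than 0.12 rad (value of joint case_lid above 0.7 rad and horizontal distance between cup and pocket below 0.012 m and z of cup in the frame of case below 0.012 m and angle between cup's own z axis and vertical below 0.12 rad and linear speed of cup below 0.02 m/s); the robot touches nothing.
It fails at once if the robot presses on the case or its lid with more than 20 N (contact force between any of the fingers, the arm and case above 20 N).
It fails at once if the jar, the tin or the carton is moved by more than 20 mm (distance of any of jar, tin, carton from where it was at the start of the episode above 0.02 m).
It also fails if it takes over 72 s, if anything falls off the work surface, if the arm or the gripper's body presses on something with over 40 N, if the wrist force passes 120 N, or if a joint passes its speed limit or range.

### The arm

A 6-joint arm with a two-finger parallel gripper is mounted at the origin on a cart in front of the work surface, level with it; the furniture and walls round the work are solid. World frame = base frame: x ahead of the robot, y to its left, z up, the work surface at z = 0. Lengths are in mm, angles in rad, forces in N, time in s.
With the tool pointing down it reaches from about 400 to 925 mm from the base axis. Payload 12.5 kg.
Tool frame: the origin (TCP) lies midway between the tips of the shut fingers; the grasp point (between the pads) lies 19 mm behind it; z points along the fingers, y is the line along which they close (so a half turn about z gives the same grasp; the last joint's range is limited). The gripper opens to 95 mm and grips with 3 to 60 N. Pads are 20 mm wide; open, the fingers measure 119 mm over their backs; the gripper's body (75 mm by 180 mm) begins 59 mm behind the grasp point.
Start: joints at [-1.287, 0.491, 1.559, -0, 1.092, -0.106], TCP at [237.527, -578.127, 183.861] pointing down, gripper open.
Joint ranges: [-3.1, 3.1], [-0.84, 2.19], [0.05, 2.79], [-1.13, 4.28], [0.06, 2.93], [-2.69, 2.69]. Speed limits (rad/s): [2.22, 2.22, 2.79, 3.14, 3.14, 3.14].

### API

Orientations are given as [roll, pitch, yaw] about the fixed x, y, z axes, in that order (R = Rz(yaw) Ry(pitch) Rx(roll)).
In Python, from cell import state, viewer, env, models gives the robot as it stands. The module is installed in compiled form; this text tells all that it offers.
- The arm moves only by the tool arm_command, never from a script. Its argument "rows" is a list of rows, each a list of 2 entries, a list of its own where there are three numbers: the shift along the tool's x, y, z normalised to -1 to 1, where 1 is 0.25 m, then the turn about the tool's z normalised to -1 to 1, where 1 is pi rad. A call has exactly 5 rows; each row shifts and turns the commanded pose from where the row before left it, along the tool's axes as they then stand; what a row does not reach is not made up. A row lasts 1/10 s, in which the tool goes at most 50 mm and 8.59 degrees, less where a joint would pass 70% of its speed; a pose out of reach is approached as far as the arm can. A call with a number of a shift or a turn outside -1 to 1 is refused whole. A call with a gripper value outside its range is refused whole. "claw" is the opening, from 0 (shut) to 1 (fully open), set as the call begins (left out, the last holds). The fingers move at their own pace and stop on an object; the grip force is fixed at half the most. Time passes only in rows, so rows that do not move let the fingers close, or fill a call up. It gives the time, the measured TCP pose, the force, the opening and the grip force at its end, in the units of the state.
- state(): the state, without advancing time (a new reading comes with each control period).
- viewer.read_camera(name): name is "scene" or "top"; returns (picture, depth): 400x640x3 uint8, red, green, blue; 400x640 float32, mm along the optical axis (not along the pixel's ray), 0 where there is no reading.
- viewer.get_calibration(name): a dict with "camera_matrix" (3x3 intrinsics, pixels), "world_to_cam" (4x4, takes a point from world to camera coordinates). Camera axes: x right, y up, looking along -z (the intrinsics and any distortion apply to the point x, -y, -z); pixel columns grow to the right and rows downward; lengths in mm; the calibration is good to about 2 mm. A picture is of the moment at which its call begins. get_calibration takes no time and is no camera call.
- env.job_done(): hands the job in; it is judged then, once.
Trained networks look in the newest picture that a camera, given by its name, has taken for a name from the list of things; names that differ only in an ending like _2 or _b are one class to them, and where a whole thing is asked for, a point or a joint stands for the part that bears it (a point fixed in the world has none). Each returns a list of dicts, best first, with "confidence" (0 to 1); they miss things now and then, are a little off and sometimes report something else, mostly with a low value. They report only what shows in the picture. A call takes as long as a camera call.
- models.search_frame(camera, label): "position" ([x, y, z] in mm, in world coordinates, good to about 4 mm: the middle of the surface that is visible of it).
- models.mark_of(camera, label): "position" ([x, y, z] in mm, in world coordinates, good to about 4 mm: a listed point, or the origin of a listed thing).
The state is a dict: "t": time; "joints": joint angles; "qvel": joint speeds; "tau": joint torques, N m; "eef_pos": TCP position; "tcp_rot": TCP orientation; "ft_force": force on the tool from outside, world axes, zero at the start; "moment": the same for the moment, N m; "opening": opening from 0.0 (shut) to 1.0 (fully open); "grip_force": force on a finger pad.
Only numpy, scipy, OpenCV 4.12 (cv2) and the standard library are available. Lean on these libraries where they do the work, as an engineer would, in place of code of your own. Each camera call takes 0.05 s, during which the arm holds its last target. There are 200 camera calls.

## Working session

There is one attempt and no reset: what is moved stays moved. The work goes in short steps, Python scripts to look and compute and a tool call to move; the robot and the scene stay as the last step left them, time stands still between calls to the robot, and variables do not carry over. Pictures are saved under pics/ and viewed, at most 10 in all, crops included, and the job is handed in when it is done.

Besides the shell and the picture viewer there is one more tool, called after "Call:" as a command line: name --argument value ..., lists and objects as JSON in quotes. arm_command: Moves the arm, as the interface text tells. Scaled input: -1 to 1 covers 0.25 m each way for a shift and pi rad each way for a turn. Its arguments: {"type":"object","properties":{"rows":{"type":"array","items":{"type":"array"}},"claw":{"type":"number"}},"required":["rows"]}

```bash
mkdir -p pics
cat > m.py <<'E'
import numpy as np, cv2
from cell import state, viewer, env, models
def pt(cam,u,v,d):
    c=viewer.get_calibration(cam);K=np.array(c["camera_matrix"]);T=np.array(c["world_to_cam"])
    p=np.array([(u-K[0,2])/K[0,0]*d,-(v-K[1,2])/K[1,1]*d,-d,1]);return (np.linalg.inv(T)@p)[:3]
E
python3 - <<'E'
from m import *
s=state();print(s)
for c in("scene","top"):
    im,d=viewer.read_camera(c);cv2.imwrite(f"pics/{c}0.png",im[:,:,::-1]);np.save(f"{c}0.npy",d)
    for l in("case","lid_rim","lid_hinge","lid_stay","pocket","cup","jar","tin","carton"):
        print(c,l,[(np.round(r["position"]).tolist(),round(r["confidence"],2)) for r in models.mark_of(c,l)][:2])
E
```

```text
{'t': 0.0, 'joints': array([-1.28656397e+00,  4.91553837e-01,  1.55944844e+00,  2.12866245e-05,
        1.09168685e+00, -1.05622902e-01]), 'qvel': array([ 0.00032597,  0.00119808, -0.0005696 ,  0.00056757, -0.00023251,
        0.00020322]), 'tau': array([ 2.39918532e-03, -6.12644148e+01, -2.58175617e+01,  6.92441245e-02,
        4.82554967e-02, -1.19432270e-04]), 'eef_pos': array([ 237.47017844, -577.8335924 ,  183.26566811]), 'tcp_rot': array([-3.14050429e+00, -1.34370804e-04,  3.89845358e-01]), 'ft_force': array([ 0.02728129, -0.18078967,  0.67562714]), 'moment': array([ 0.06002442, -0.00505545,  0.01363005]), 'grip_force': 0.0, 'opening': 0.9995662620794025}
scene case []
scene lid_rim []
scene lid_hinge []
scene lid_stay []
scene pocket []
scene cup [([476.0, 13.0, 7.0], 0.82)]
scene jar [([438.0, -269.0, -0.0], 0.83)]
scene tin [([494.0, -146.0, 2.0], 0.42)]
scene carton [([416.0, -365.0, 2.0], 0.87)]
top case [([563.0, 286.0, -2.0], 0.6), ([483.0, 261.0, 178.0], 0.16)]
top lid_rim [([485.0, 263.0, 183.0], 0.74)]
top lid_hinge [([648.0, 313.0, 104.0], 0.97)]
top lid_stay [([618.0, 418.0, 103.0], 0.58), ([441.0, -265.0, 1.0], 0.44)]
top pocket [([513.0, 276.0, 3.0], 0.58)]
top cup [([480.0, 13.0, -2.0], 0.56)]
top jar [([441.0, -267.0, 1.0], 0.66)]
top tin [([497.0, -140.0, 5.0], 0.63)]
top carton [([413.0, -363.0, 2.0], 0.97)]
```

View pics/scene0.png

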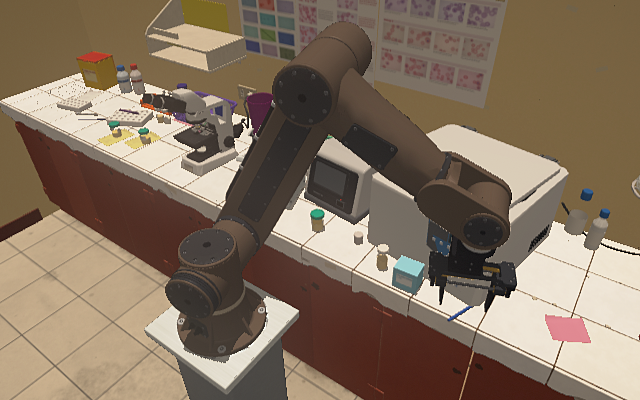

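View pics/top0.png

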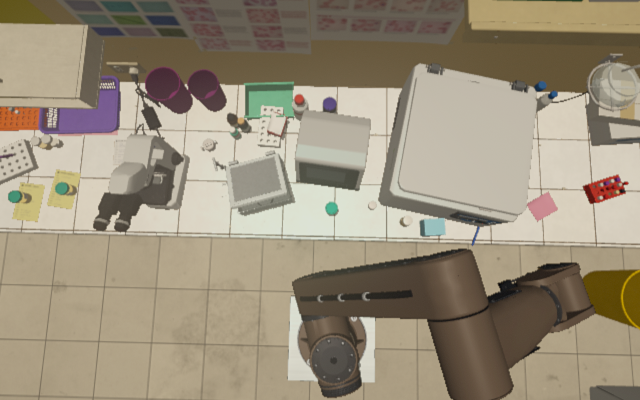

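The scene view shows the cup at (317,220), tin (358,237), jar (383,255) and carton (408,273), with the case hidden by the arm. In the top view the case lid is at (257,182), the cup at (331,208), and the large instrument at (460,145). The networks' positions agree with this. Next I fit the lid from the depth data and check heights along the route.

Run:
```python
from m import *
d=np.load("top0.npy");c=viewer.get_calibration("top");K=np.array(c["camera_matrix"]);T=np.array(c["world_to_cam"])
v,u=np.mgrid[0:400,0:640]
P=np.stack([(u-K[0,2])/K[0,0]*d,-(v-K[1,2])/K[1,1]*d,-d,np.ones_like(d)],-1)@np.linalg.inv(T).T
P=P[...,:3];np.save("P0.npy",P)
m=(d>0)&(np.hypot(P[...,0]-565,P[...,1]-287)<150)&(P[...,2]>95)&(P[...,2]<215)
Q=P[m]
for _ in range(6):
    A=np.c_[Q[:,:2],np.ones(len(Q))];k=np.linalg.lstsq(A,Q[:,2],rcond=None)[0];r=Q[:,2]-A@k;Q=Q[abs(r)<max(4,2*r.std())]
print("n",len(Q),"plane",k,"tilt",np.arctan(np.hypot(k[0],k[1])),"yaw",np.arctan2(-k[1],-k[0]),"res",r.std())
rect=cv2.minAreaRect(Q[:,:2].astype(np.float32));print(rect,cv2.boxPoints(rect))
# height map of max z
for x in range(350,760,50):
    print(x,[int(np.max(P[...,2][(d>0)&(abs(P[...,0]-x)<25)&(abs(P[...,1]-y)<25)],initial=-9)) for y in range(-600,451,50)])
```

```text
n 2162 plane [-4.57139589e-01 -1.38876509e-01  4.47836895e+02] tilt 0.4457052270694384 yaw 0.29493437313960935 res 2.149707239209195
((570.4558715820312, 294.13165283203125), (181.34083557128906, 216.85519409179688), 16.854204177856445) [[452.24295 371.61307]
 [515.1173  164.07275]
 [688.6688  216.65024]
 [625.79443 424.19055]]
350 [5, 11, 7, 5, 5, 6, 2, 767, 768, 5, 5, 8, 7, 3, 5, 4, 3, 7, 2, 5, 5, 6]
400 [11, 16, 9, 8, 82, 84, 7, 83, 8, 5, 8, 9, 11, 7, 7, 6, 7, 7, 9, 9, 8, 8]
450 [262, 345, 345, 344, 343, 328, 265, 86, 6, 12, 8, 6, 72, 72, 9, 11, 8, 84, 185, 189, 8, 6]
500 [334, 343, 345, 347, 345, 346, 346, 346, 345, 269, 6, 8, 72, 70, 8, 190, 192, 188, 191, 186, 7, 7]
550 [336, 338, 339, 341, 342, 343, 342, 345, 345, 268, 113, 125, 102, 92, 62, 187, 184, 177, 171, 164, 151, 6]
600 [331, 336, 335, 336, 336, 337, 339, 338, 339, 7, 216, 217, 215, 213, 211, 200, 161, 154, 147, 138, 212, 7]
650 [327, 330, 330, 330, 332, 333, 334, 333, 335, 7, 217, 220, 220, 221, 218, 219, 134, 131, 126, 116, 209, 10]
700 [324, 324, 900, 900, 901, 901, 901, 900, 900, 6, 213, 215, 218, 218, 218, 220, 81, 108, 32, 7, 8, 28]
750 [320, 321, 896, 894, 895, 894, 892, 891, 890, 8, 205, 207, 206, 207, 211, 205, 60, 65, 35, 6, 81, 20]
```

Call:
arm_command --rows '[[[0,0,-0.16],0.006],[[0,0,-0.16],0.006],[[0,0,-0.16],0.006],[[0,0,-0.16],0.006],[[0,0,-0.16],0.006]]' --claw 0

```text
t: 1.5
eef_pos: [237.4, -577.8, 385.7]
tcp_rot: [3.141, 0.0, 0.295]
ft_force: [-0.1, -0.6, -0.2]
opening: 0.639
grip_force: 0.0
```

Call:
arm_command --rows '[[[0.136,-0.128,0],0],[[0.136,-0.128,0],0],[[0.136,-0.128,0],0],[[0.136,-0.128,0],0],[[0.136,-0.128,0],0]]'

```text
t: 2.0
eef_pos: [354.0, -373.8, 384.0]
tcp_rot: [3.141, -0.0, 0.295]
ft_force: [1.4, -0.1, -0.4]
opening: 0.217
grip_force: 0.0
```

Call:
arm_command --rows '[[[0.12,-0.148,0],0],[[0.12,-0.148,0],0],[[0.12,-0.148,0],0],[[0.12,-0.148,0],0],[[0.12,-0.148,0],0]]'

```text
t: 2.5
eef_pos: [443.4, -153.0, 384.1]
tcp_rot: [3.141, -0.0, 0.295]
ft_force: [0.4, -0.0, -0.7]
opening: 0.003
grip_force: 0.0
```

Call:
arm_command --rows '[[[0.064,-0.176,0],0],[[0.064,-0.176,0],0],[[0.064,-0.176,0],0],[[0.064,-0.176,0],0],[[0.064,-0.176,0],0]]'

```text
t: 3.0
eef_pos: [455.2, 80.8, 384.1]
tcp_rot: [3.141, -0.001, 0.295]
ft_force: [1.2, -0.2, 0.5]
opening: 0.004
grip_force: 0.0
```

Call:
arm_command --rows '[[[0.02,-0.134,0],0],[[0.02,-0.134,0],0],[[0.02,-0.134,0],0],[[0.02,-0.134,0],0],[[0.02,-0.134,0],0]]'

```text
t: 3.5
eef_pos: [430.2, 247.8, 384.0]
tcp_rot: [3.142, -0.0, 0.296]
ft_force: [0.5, -0.3, -0.3]
opening: 0.004
grip_force: 0.0
```

Call:
arm_command --rows '[[[0,0,0.183],0],[[0,0,0.183],0],[[0,0,0.183],0],[[0,0,0.183],0],[[0,0,0.183],0]]'

```text
t: 4.0
eef_pos: [430.6, 246.4, 153.7]
tcp_rot: [-3.142, -0.001, 0.296]
ft_force: [1.5, -0.3, -0.4]
opening: 0.003
grip_force: 0.0
```

Run:
```python
from m import *
print(state()["ft_force"])
im,d=viewer.read_camera("scene");c=im[20:260,60:440];cv2.imwrite("pics/s1.png",cv2.resize(c,(760,480),interpolation=2)[:,:,::-1])
for cam in("scene","top"):
    if cam=="top":viewer.read_camera(cam)
    for l in("lid_rim","lid_hinge"):print(cam,l,[(np.round(r["position"]).tolist(),round(r["confidence"],2)) for r in models.mark_of(cam,l)][:1])
```

```text
[ 1.47091613 -0.31480472 -0.39576151]
scene lid_rim [([481.0, 257.0, 180.0], 0.91)]
scene lid_hinge [([652.0, 308.0, 105.0], 0.68)]
top lid_rim [([484.0, 261.0, 183.0], 0.89)]
top lid_hinge [([649.0, 312.0, 106.0], 0.81)]
```

View pics/s1.png

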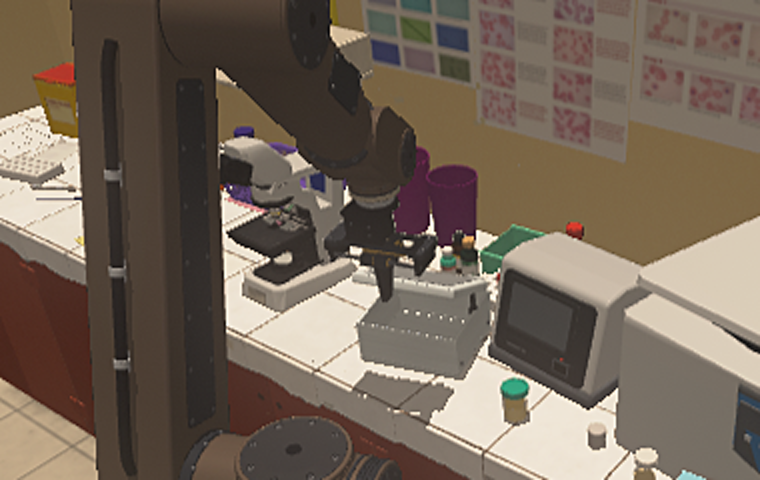

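The crop shows the shut fingers at (385,285), just in front of the lid's front edge at (420,280). I'll close in.

Call:
arm_command --rows '[[[0.024,0,0],0],[[0.024,0,0],0],[[0.024,0,0],0],[[0.024,0,0],0],[[0.024,0,0],0]]'

```text
t: 4.8
eef_pos: [460.1, 255.3, 155.1]
tcp_rot: [3.142, -0.0, 0.295]
ft_force: [-0.3, 0.3, -0.2]
opening: 0.007
grip_force: 0.0
```

Call:
arm_command --rows '[[[0.008,0,0],0],[[0.008,0,0],0],[[0.008,0,0],0],[[0.008,0,0],0],[[0,0,0],0]]'

```text
t: 5.3
eef_pos: [467.3, 257.5, 155.1]
tcp_rot: [3.142, -0.0, 0.296]
ft_force: [-1.1, -0.1, 1.0]
opening: 0.005
grip_force: 0.0
```

Call:
arm_command --rows '[[[0,0,0.04],0],[[0,0,0.04],0],[[0.006,0,0],0],[[0.006,0,-0.01],0],[[0,0,0],0]]'

```text
t: 5.8
eef_pos: [469.7, 258.2, 137.6]
tcp_rot: [3.141, 0.001, 0.296]
ft_force: [-2.7, -2.1, -1.4]
opening: 0.004
grip_force: 1.4
```

Call:
arm_command --rows '[[[0.006,0,-0.012],0],[[0.006,0,-0.012],0],[[0,0,0],0],[[0,0,0],0],[[0,0,0],0]]'

```text
t: 6.3
eef_pos: [472.5, 259.1, 143.8]
tcp_rot: [3.141, 0.001, 0.296]
ft_force: [-5.6, -2.3, -0.2]
opening: 0.003
grip_force: 2.5
```

Call:
arm_command --rows '[[[0.0072,0,-0.016],0],[[0.0076,0,-0.016],0],[[0.0076,0,-0.016],0],[[0.008,0,-0.016],0],[[0.008,0,-0.016],0]]'

```text
t: 6.8
eef_pos: [482.5, 262.1, 164.1]
tcp_rot: [3.141, -0.001, 0.296]
ft_force: [-2.3, -1.6, -0.9]
opening: 0.005
grip_force: 1.3
```

Call:
arm_command --rows '[[[0.0112,0,-0.0192],0],[[0.012,0,-0.0192],0],[[0.0124,0,-0.0192],0],[[0.0128,0,-0.0192],0],[[0.0132,0,-0.0192],0]]'

```text
t: 7.3
eef_pos: [497.1, 266.6, 188.0]
tcp_rot: [-3.142, -0.0, 0.296]
ft_force: [-2.1, -0.5, -1.6]
opening: 0.001
grip_force: 0.7
```

Call:
arm_command --rows '[[[0.014,0,-0.0176],0],[[0.0148,0,-0.0176],0],[[0.0152,0,-0.0172],0],[[0.0156,0,-0.0168],0],[[0.016,0,-0.0164],0]]'

```text
t: 7.8
eef_pos: [515.2, 272.1, 209.3]
tcp_rot: [3.142, -0.0, 0.296]
ft_force: [-1.1, 0.2, -1.2]
opening: 0.003
grip_force: 0.6
```

Call:
arm_command --rows '[[[0.0168,0,-0.0152],0],[[0.0172,0,-0.0148],0],[[0.0172,0,-0.0144],0],[[0.0176,0,-0.0144],0],[[0.0176,0,-0.014],0]]'

```text
t: 8.3
eef_pos: [535.9, 278.4, 227.4]
tcp_rot: [3.142, -0.0, 0.296]
ft_force: [-1.1, 0.3, -0.3]
opening: 0.003
grip_force: 0.2
```

Call:
arm_command --rows '[[[0.016,0,-0.0112],0],[[0.016,0,-0.0108],0],[[0.016,0,-0.01],0],[[0.016,0,-0.0088],0],[[0.012,0,-0.006],0]]'

```text
t: 8.8
eef_pos: [554.1, 283.9, 239.0]
tcp_rot: [3.141, -0.0, 0.296]
ft_force: [-0.7, 1.4, -1.2]
opening: 0.005
grip_force: 0.0
```

Call:
arm_command --rows '[[[0.004,0,-0.002],0],[[0.004,0,-0.002],0],[[0.004,0,-0.002],0],[[0.004,0,-0.002],0],[[0,0,0],0]]'

```text
t: 9.3
eef_pos: [557.6, 285.0, 240.9]
tcp_rot: [3.142, -0.0, 0.296]
ft_force: [-0.1, 0.3, -0.0]
opening: 0.001
grip_force: 0.0
```

Call:
arm_command --rows '[[[0.004,0,-0.002],0],[[0.004,0,-0.002],0],[[0.004,0,-0.002],0],[[0.004,0,-0.002],0],[[0.004,0,-0.002],0]]'

```text
t: 9.8
eef_pos: [562.4, 286.5, 243.4]
tcp_rot: [3.141, -0.0, 0.296]
ft_force: [0.3, -1.5, -0.1]
opening: 0.008
grip_force: 0.0
```

Run:
```python
from m import *
for cam in("scene","top"):
    im,d=viewer.read_camera(cam)
    if cam=="scene":cv2.imwrite("pics/s2.png",cv2.resize(im[60:240,180:380],(800,720)[0:1]+(600,) if 0 else (660,594),interpolation=2)[:,:,::-1])
    for l in("lid_rim","lid_hinge"):print(cam,l,[(np.round(r["position"]).tolist(),round(r["confidence"],2)) for r in models.mark_of(cam,l)][:1])
print(state()["ft_force"],state()["grip_force"])
```

```text
scene lid_rim [([487.0, 259.0, 179.0], 0.76)]
scene lid_hinge []
top lid_rim [([485.0, 262.0, 182.0], 0.83)]
top lid_hinge [([651.0, 312.0, 101.0], 0.69)]
[-0.16925886 -0.32429128 -0.06940608] 0.0
```

View pics/s2.png

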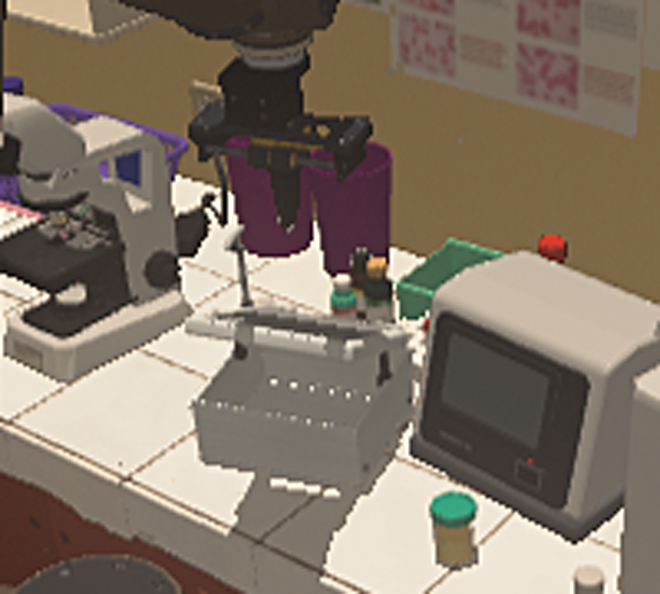

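The lid is back on its pegs, with the rim at crop (300,325), and the fingertips at (287,228) are above it. So the rim slipped past the tip at some point. I'll check the fingertip geometry against the pictures.

Run:
```python
from m import *
s=state();p=np.array(s["eef_pos"])
im,d=viewer.read_camera("scene")
c=viewer.get_calibration("scene");K=np.array(c["camera_matrix"]);T=np.array(c["world_to_cam"])
q=T@np.r_[p,1];print("TCP px",K[0,2]+K[0,0]*q[0]/-q[2],K[1,2]+K[1,1]*-q[1]/-q[2],-q[2])
v,u=np.mgrid[0:400,0:640]
P=(np.stack([(u-K[0,2])/K[0,0]*d,-(v-K[1,2])/K[1,1]*d,-d,np.ones_like(d)],-1)@np.linalg.inv(T).T)[...,:3]
a=s["tcp_rot"][2];e=np.array([np.cos(a),np.sin(a)]);n=np.array([-e[1],e[0]])
D=P-p;S=D[...,:2]@e;N=D[...,:2]@n;Z=D[...,2]
ok=(d>0)&(abs(S)<60)&(abs(N)<110)
for z in range(-10,150,8):
    m=ok&(abs(Z-z)<4)
    if m.any():print(z,m.sum(),"s",S[m].min().round(),S[m].max().round(),"n",N[m].min().round(),N[m].max().round())
```

```text
TCP px 267.2191201407971 135.9333947807287 1690.8642481701393
30 1 s 1.0 1.0 n -6.0 -6.0
38 9 s -11.0 8.0 n -7.0 3.0
46 10 s -16.0 9.0 n -11.0 5.0
54 16 s -17.0 15.0 n -12.0 4.0
62 14 s -13.0 9.0 n -13.0 2.0
70 16 s -18.0 16.0 n -14.0 5.0
78 21 s -12.0 16.0 n -15.0 10.0
86 13 s -12.0 8.0 n -15.0 9.0
94 19 s -14.0 13.0 n -15.0 12.0
102 10 s -14.0 -6.0 n -19.0 9.0
110 16 s -30.0 19.0 n -85.0 74.0
118 69 s -40.0 33.0 n -86.0 82.0
126 124 s -40.0 30.0 n -86.0 77.0
134 99 s -40.0 36.0 n -91.0 87.0
142 86 s -37.0 34.0 n -92.0 89.0
```

The reported TCP projects to row 136, but the visible fingertip ends at row 129. The gripper body also starts about 112 mm above the TCP instead of 78. So the real tips sit about 32 mm higher than reported, and my finger only brushed over the rim. I'll back off and repeat the push about 35 mm lower.

Call:
arm_command --rows '[[[-0.112,0,0],0],[[-0.112,0,0],0],[[-0.112,0,0],0],[[-0.112,0,0],0],[[-0.112,0,0],0]]'

```text
t: 10.65
eef_pos: [427.2, 245.3, 243.4]
tcp_rot: [3.142, -0.0, 0.296]
ft_force: [0.7, -0.2, 0.9]
opening: 0.005
grip_force: 0.0
```

Call:
arm_command --rows '[[[0,0,0.12],0],[[0,0,0.12],0],[[0,0,0.12],0],[[0,0,0.12],0],[[0,0,0.06],0]]'

```text
t: 11.15
eef_pos: [427.5, 245.3, 106.4]
tcp_rot: [3.141, 0.002, 0.296]
ft_force: [-0.7, 0.6, -0.5]
opening: 0.004
grip_force: 0.0
```

Call:
arm_command --rows '[[[0.024,0,0],0],[[0.024,0,0],0],[[0.024,0,0],0],[[0.02,0,0],0],[[0.016,0,0],0]]'

```text
t: 11.65
eef_pos: [455.0, 253.8, 109.0]
tcp_rot: [-3.142, -0.001, 0.296]
ft_force: [0.2, 1.0, -1.0]
opening: 0.007
grip_force: 0.0
```

Call:
arm_command --rows '[[[0.01,0,0],0],[[0.01,0,0],0],[[0.01,0,0],0],[[0.01,0,0],0],[[0.004,0,0],0]]'

```text
t: 12.15
eef_pos: [464.9, 256.8, 108.3]
tcp_rot: [3.142, -0.0, 0.296]
ft_force: [-1.0, 0.8, 0.1]
opening: 0.004
grip_force: 0.0
```

Call:
arm_command --rows '[[[0.005,0,-0.008],0],[[0.005,0,-0.008],0],[[0.005,0,-0.008],0],[[0.005,0,-0.008],0],[[0,0,0],0]]'

```text
t: 12.65
eef_pos: [469.1, 258.1, 116.4]
tcp_rot: [3.141, 0.001, 0.296]
ft_force: [-3.8, -1.6, -0.8]
opening: 0.006
grip_force: 1.5
```

Call:
arm_command --rows '[[[0.0072,0,-0.0152],0],[[0.0076,0,-0.0152],0],[[0.0076,0,-0.0152],0],[[0.008,0,-0.0152],0],[[0.008,0,-0.0152],0]]'

```text
t: 13.15
eef_pos: [477.8, 260.7, 135.6]
tcp_rot: [3.141, 0.002, 0.296]
ft_force: [-6.6, -2.9, 2.6]
opening: 0.004
grip_force: 3.7
```

```bash
cat > rim.py <<'E'
from m import *
s=state();p=s["eef_pos"];a=.296
print("s",p[0]*np.cos(a)+p[1]*np.sin(a),"z",p[2],"F",s["ft_force"],s["grip_force"])
for cam in("scene","top"):
    viewer.read_camera(cam);print(cam,[(np.round(r["position"]).tolist(),round(r["confidence"],2)) for r in models.mark_of(cam,"lid_rim")][:1])
E
python3 rim.py
```

```text
s 533.0417704941646 z 135.60820897713847 F [-6.59747469 -2.91986276  2.62456354] 3.716962728649378
scene [([495.0, 264.0, 199.0], 0.82)]
top [([480.0, 11.0, -3.0], 0.57)]
```

Call:
arm_command --rows '[[[0.008,0,-0.0216],0],[[0.0104,0,-0.0216],0],[[0.0112,0,-0.0216],0],[[0.0116,0,-0.0216],0],[[0.012,0,-0.0216],0]]'

```text
t: 13.85
eef_pos: [491.8, 265.0, 162.9]
tcp_rot: [3.142, -0.0, 0.296]
ft_force: [-0.5, -0.8, -1.7]
opening: 0.004
grip_force: 0.8
```

```bash
python3 rim.py
```

```text
s 547.7527677677351 z 162.9463838432431 F [-0.48682382 -0.78504498 -1.70393746] 0.763640608638525
scene [([510.0, 267.0, 224.0], 0.81)]
top [([512.0, 271.0, 226.0], 0.73)]
```

Call:
arm_command --rows '[[[0.0144,0,-0.0184],0],[[0.0152,0,-0.0184],0],[[0.016,0,-0.018],0],[[0.0164,0,-0.0176],0],[[0.0168,0,-0.0168],0]]'

```text
t: 14.55
eef_pos: [510.6, 270.7, 185.2]
tcp_rot: [3.141, -0.0, 0.296]
ft_force: [-3.0, -2.5, 0.9]
opening: 0.004
grip_force: 1.8
```

Call:
arm_command --rows '[[[0.0168,0,-0.0152],0],[[0.0172,0,-0.0148],0],[[0.0172,0,-0.014],0],[[0.0176,0,-0.0136],0],[[0.0176,0,-0.0132],0]]'

```text
t: 15.05
eef_pos: [531.3, 276.9, 203.0]
tcp_rot: [3.141, -0.0, 0.296]
ft_force: [-4.2, -2.8, 3.3]
opening: 0.005
grip_force: 2.1
```

```bash
python3 rim.py
```

```text
s 588.9864225858317 z 203.02819188040527 F [-4.23320538 -2.77899835  3.2789768 ] 2.1177169773727655
scene [([551.0, 278.0, 259.0], 0.76)]
top [([553.0, 282.0, 259.0], 0.77)]
```

Call:
arm_command --rows '[[[0.0168,0,-0.016],0],[[0.0176,0,-0.0132],0],[[0.0176,0,-0.0124],0],[[0.0176,0,-0.0116],0],[[0.016,0,-0.0108],0]]'

```text
t: 15.75
eef_pos: [551.9, 283.3, 218.5]
tcp_rot: [3.142, -0.0, 0.296]
ft_force: [-0.6, -0.7, -0.1]
opening: 0.006
grip_force: 0.4
```

Call:
arm_command --rows '[[[0.005,0,-0.003],0],[[0.005,0,-0.003],0],[[0.005,0,-0.002],0],[[0.005,0,-0.002],0],[[0,0,0],0]]'

```text
t: 16.25
eef_pos: [556.3, 284.6, 220.9]
tcp_rot: [3.141, -0.0, 0.296]
ft_force: [-1.0, -0.5, 0.8]
opening: 0.008
grip_force: 0.5
```

Call:
arm_command --rows '[[[0.004,0,-0.002],0],[[0.004,0,-0.002],0],[[0.004,0,-0.002],0],[[0.004,0,-0.001],0],[[0.004,0,-0.001],0]]'

```text
t: 16.75
eef_pos: [561.0, 286.1, 223.0]
tcp_rot: [3.141, -0.0, 0.296]
ft_force: [-1.2, -0.0, 1.5]
opening: 0.001
grip_force: 0.9
```

Call:
arm_command --rows '[[[0.004,0,-0.002],0],[[0.004,0,-0.002],0],[[0.004,0,-0.002],0],[[0.004,0,-0.001],0],[[0,0,0],0]]'

```text
t: 17.25
eef_pos: [564.9, 287.3, 224.6]
tcp_rot: [3.142, -0.0, 0.296]
ft_force: [-2.1, -0.1, 1.0]
opening: -0.001
grip_force: 0.7
```

Call:
arm_command --rows '[[[0.004,0,-0.002],0],[[0.004,0,-0.001],0],[[0.004,0,-0.001],0],[[0.004,0,-0.001],0],[[0,0,0],0]]'

```text
t: 17.75
eef_pos: [568.7, 288.4, 225.9]
tcp_rot: [3.142, -0.0, 0.296]
ft_force: [-1.6, -0.6, 0.2]
opening: 0.005
grip_force: 0.6
```

Call:
arm_command --rows '[[[0.004,0,-0.002],0],[[0.004,0,-0.001],0],[[0.004,0,-0.001],0],[[0.004,0,-0.001],0],[[0,0,0],0]]'

```text
t: 18.25
eef_pos: [572.6, 289.6, 227.1]
tcp_rot: [3.142, -0.0, 0.295]
ft_force: [-1.4, -1.3, 1.1]
opening: 0.004
grip_force: 0.6
```

Call:
arm_command --rows '[[[0.004,0,-0.001],0],[[0.004,0,-0.001],0],[[0.004,0,-0.001],0],[[0.004,0,-0.001],0],[[0,0,0],0]]'

```text
t: 18.75
eef_pos: [576.4, 290.7, 228.1]
tcp_rot: [3.142, -0.0, 0.296]
ft_force: [-1.5, -0.7, 1.2]
opening: 0.001
grip_force: 0.5
```

Call:
arm_command --rows '[[[0.004,0,-0.001],0],[[0.004,0,-0.001],0],[[0.004,0,-0.001],0],[[0.004,0,-0.001],0],[[0,0,0],0]]'

```text
t: 19.25
eef_pos: [580.2, 291.9, 229.1]
tcp_rot: [3.142, -0.0, 0.296]
ft_force: [-1.0, -1.1, 0.2]
opening: 0.007
grip_force: 0.4
```

Call:
arm_command --rows '[[[0.004,0,-0.001],0],[[0.004,0,-0.001],0],[[0.004,0,-0.001],0],[[0.004,0,-0.001],0],[[0,0,0],0]]'

```text
t: 19.75
eef_pos: [584.0, 293.1, 230.1]
tcp_rot: [3.141, -0.0, 0.296]
ft_force: [-0.2, -0.2, 0.1]
opening: -0.001
grip_force: 0.4
```

Call:
arm_command --rows '[[[0.004,0,-0.001],0],[[0.004,0,-0.001],0],[[0.004,0,0],0],[[0.004,0,0],0],[[0,0,0],0]]'

```text
t: 20.25
eef_pos: [587.6, 294.2, 230.7]
tcp_rot: [3.141, 0.0, 0.296]
ft_force: [-2.2, -1.1, 2.9]
opening: 0.003
grip_force: 1.5
```

Call:
arm_command --rows '[[[0.004,0,-0.001],0],[[0.004,0,-0.001],0],[[0.004,0,0],0],[[0.004,0,0],0],[[0,0,0],0]]'

```text
t: 20.75
eef_pos: [590.9, 295.2, 231.5]
tcp_rot: [3.141, 0.002, 0.296]
ft_force: [-8.6, -2.4, 7.2]
opening: 0.001
grip_force: 4.5
```

Call:
arm_command --rows '[[[0,0,-0.003],0],[[0.002,0,-0.002],0],[[0.002,0,-0.001],0],[[0,0,0],0],[[0,0,0],0]]'

```text
t: 21.25
eef_pos: [592.1, 295.6, 232.1]
tcp_rot: [3.141, 0.001, 0.296]
ft_force: [-5.2, -1.2, -1.2]
opening: 0.002
grip_force: 2.2
```

Call:
arm_command --rows '[[[0.002,0,-0.001],0],[[0.002,0,-0.001],0],[[0.002,0,0],0],[[0,0,0],0],[[0,0,0],0]]'

```text
t: 21.75
eef_pos: [594.0, 296.1, 233.0]
tcp_rot: [3.142, 0.0, 0.296]
ft_force: [-3.0, -1.9, -2.9]
opening: 0.006
grip_force: 1.6
```

Call:
arm_command --rows '[[[0.002,0,0],0],[[0.002,0,0],0],[[0.002,0,0],0],[[0,0,0],0],[[0,0,0],0]]'

```text
t: 22.25
eef_pos: [595.8, 296.7, 233.4]
tcp_rot: [3.142, -0.001, 0.296]
ft_force: [-0.8, 1.2, -1.5]
opening: 0.006
grip_force: 0.2
```

```bash
python3 rim.py
```

```text
s 656.4668384524882 z 233.4373598054827 F [-0.8060213   1.22988236 -1.49832467] 0.19879720064636786
scene [([618.0, 300.0, 287.0], 0.68)]
top [([415.0, -362.0, 1.0], 0.46)]
```

Call:
arm_command --rows '[[[0.003,0,0],0],[[0.003,0,0],0],[[0.003,0,0],0],[[0,0,0],0],[[0,0,0],0]]'

```text
t: 22.95
eef_pos: [597.6, 297.2, 233.1]
tcp_rot: [3.142, -0.0, 0.296]
ft_force: [-1.5, -0.9, 1.2]
opening: 0.001
grip_force: 0.8
```

Call:
arm_command --rows '[[[0.003,0,0],0],[[0.003,0,0],0],[[0,0,0],0],[[0,0,0],0],[[0,0,0],0]]'

```text
t: 23.45
eef_pos: [599.1, 297.6, 233.0]
tcp_rot: [3.142, -0.0, 0.296]
ft_force: [-0.3, 0.1, 1.0]
opening: 0.007
grip_force: 0.0
```

Call:
arm_command --rows '[[[0.003,0,0],0],[[0.003,0,0],0],[[0,0,0],0],[[0,0,0],0],[[0,0,0],0]]'

```text
t: 23.95
eef_pos: [600.4, 298.1, 233.1]
tcp_rot: [3.142, -0.0, 0.296]
ft_force: [-0.7, -0.1, -0.8]
opening: 0.003
grip_force: 0.0
```

Call:
arm_command --rows '[[[0.003,0,0],0],[[0.003,0,0],0],[[0,0,0],0],[[0,0,0],0],[[0,0,0],0]]'

```text
t: 24.45
eef_pos: [601.8, 298.5, 233.1]
tcp_rot: [3.141, 0.0, 0.296]
ft_force: [0.7, -0.6, -0.3]
opening: 0.002
grip_force: 0.0
```

Call:
arm_command --rows '[[[0.003,0,0],0],[[0.003,0,0],0],[[0,0,0],0],[[0,0,0],0],[[0,0,0],0]]'

```text
t: 24.95
eef_pos: [603.2, 299.0, 233.2]
tcp_rot: [3.142, -0.0, 0.296]
ft_force: [-1.2, -0.8, 0.0]
opening: 0.004
grip_force: 0.6
```

```bash
python3 rim.py
```

```text
s 664.2112806766688 z 233.1570118359246 F [-1.23584544 -0.7878417   0.03508225] 0.6283816968061728
scene [([624.0, 302.0, 291.0], 0.73)]
top [([560.0, 286.0, -3.0], 0.62)]
```

Call:
arm_command --rows '[[[0.003,0,0],0],[[0.003,0,0],0],[[0,0,0],0],[[0,0,0],0],[[0,0,0],0]]'

```text
t: 25.65
eef_pos: [604.3, 299.2, 233.3]
tcp_rot: [3.141, 0.001, 0.296]
ft_force: [-6.2, -1.9, 4.1]
opening: 0.002
grip_force: 2.8
```

That is the hard stop, at about 7 N right after the drop in force. I'll back off and check that the lid holds.

Call:
arm_command --rows '[[[-0.04,0,0],0],[[-0.14,0,0],0],[[-0.14,0,0],0],[[-0.14,0,0],0],[[-0.14,0,0],0]]' --claw 0

```text
t: 26.15
eef_pos: [459.5, 255.1, 232.9]
tcp_rot: [3.142, -0.001, 0.296]
ft_force: [-0.1, 0.5, 0.9]
opening: 0.003
grip_force: 0.0
```

Call:
arm_command --rows '[[[-0.024,0.16,0],0],[[-0.024,0.16,0],0],[[-0.024,0.16,0],0],[[-0.024,0.16,0],0],[[-0.024,0.16,0],0]]' --claw 1

```text
t: 26.65
eef_pos: [490.5, 54.1, 233.2]
tcp_rot: [3.141, -0.001, 0.296]
ft_force: [0.5, 0.2, 0.1]
opening: 0.365
grip_force: 0.0
```

Run:
```python
from m import *
s=state();p=np.array(s["eef_pos"]);print(p,s["opening"])
for cam in("scene","top"):
    im,d=viewer.read_camera(cam)
    if cam=="scene":cv2.imwrite("pics/s3.png",cv2.resize(im[60:240,180:380],(660,594),interpolation=2)[:,:,::-1])
    for l in("lid_rim","pocket","cup","case"):print(cam,l,[(np.round(r["position"]).tolist(),round(r["confidence"],2)) for r in models.mark_of(cam,l)][:1])
    c=viewer.get_calibration(cam);K=np.array(c["camera_matrix"]);T=np.array(c["world_to_cam"])
    v,u=np.mgrid[0:400,0:640]
    P=(np.stack([(u-K[0,2])/K[0,0]*d,-(v-K[1,2])/K[1,1]*d,-d,np.ones_like(d)],-1)@np.linalg.inv(T).T)[...,:3]
    m=(d>0)&(abs(P[...,0]-478)<45)&(abs(P[...,1]-13)<45)&(P[...,2]>20)&(P[...,2]<90)
    q=P[m];print(cam,"cup cloud",len(q),q.min(0),q.max(0)); t=q[q[:,2]>60];print("top",np.median(t,0),(t.min(0)+t.max(0))/2)
    if cam=="scene":
        D=P-p;e=np.array([np.cos(.296),np.sin(.296)]);n=np.array([-e[1],e[0]])
        ok=(d>0)&(abs(D[...,:2]@e)<45)&(abs(D[...,:2]@n)<75)&(abs(D[...,2])<180)
        z=np.sort(D[...,2][ok]);print("tip z",z[:12]); print(np.histogram(z,np.arange(-20,160,10)))
```

```text
[490.47002279  54.09917877 233.21108342] 0.36474235382601444
scene lid_rim [([623.0, 300.0, 289.0], 0.59)]
scene pocket [([516.0, 272.0, 6.0], 0.92)]
scene cup [([474.0, 11.0, 2.0], 0.56)]
scene case [([564.0, 280.0, -3.0], 0.93)]
scene cup cloud 217 [453.32813206 -12.71504324  20.55168058] [502.3570326   38.12958525  72.01062922]
top [477.71513877   9.72815762  66.46389438] [478.86071646  12.707271    66.03494267]
tip z [-178.96297124 -177.2759418  -176.56896103 -176.45479837 -176.36324916
 -176.30793748 -176.13619581 -175.89426039 -175.57558112 -175.54841484
 -174.38890382 -173.91498384]
(array([  0,   0,   0,   0,   0,  14,  20,  26,  22,  29,  27,  28,  11,
        51, 150, 114, 133]), array([-20, -10,   0,  10,  20,  30,  40,  50,  60,  70,  80,  90, 100,
       110, 120, 130, 140, 150]))
top lid_rim [([622.0, 303.0, 289.0], 0.58)]
top pocket []
top cup []
top case [([563.0, 288.0, -3.0], 0.84)]
top cup cloud 9 [495.38777946   4.71062431  59.70138076] [499.8376404   23.37206903  71.05099782]
top [499.11268059  12.21854327  65.07227237] [497.61270993  14.04134667  66.33905815]
```

View pics/s3.png

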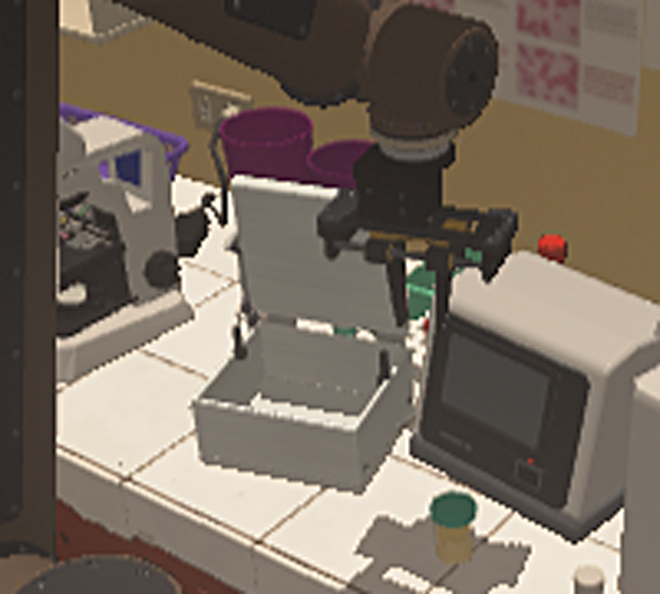

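The lid stands open at crop (310,260), the fingers are at (420,270) and the cup is at (455,525). The tip offset of about 31 mm shows again. I'm moving to the cup.

Call:
arm_command --rows '[[[-0.049,0.072,0],0],[[-0.049,0.072,0],0],[[0,0,0.16],0],[[0,0,0.16],0],[[0,0,0.16],0]]' --claw 1

```text
t: 27.65
eef_pos: [477.9, 14.5, 112.2]
tcp_rot: [3.141, -0.001, 0.296]
ft_force: [0.6, 0.6, -0.3]
opening: 0.998
grip_force: 0.0
```

Call:
arm_command --rows '[[[0,0,0.1],0],[[0,0,0.1],0],[[0,0,0.1],0],[[0,0,0.05],0],[[0,0,0],0]]'

```text
t: 28.15
eef_pos: [477.0, 14.6, 24.2]
tcp_rot: [-3.141, 0.003, 0.296]
ft_force: [-0.1, 0.6, 0.2]
opening: 1.001
grip_force: 0.0
```

Run:
```python
from m import *
s=state();print(s["eef_pos"],s["opening"])
im,d=viewer.read_camera("scene");cv2.imwrite("pics/s4.png",cv2.resize(im[140:260,250:410],(800,600),interpolation=2)[:,:,::-1])
print([(np.round(r["position"]).tolist(),round(r["confidence"],2)) for r in models.mark_of("scene","cup")])
```

```text
[477.03892686  14.63682793  24.19198266] 1.0007836666882672
[([478.0, 13.0, 2.0], 0.55)]
```

View pics/s4.png

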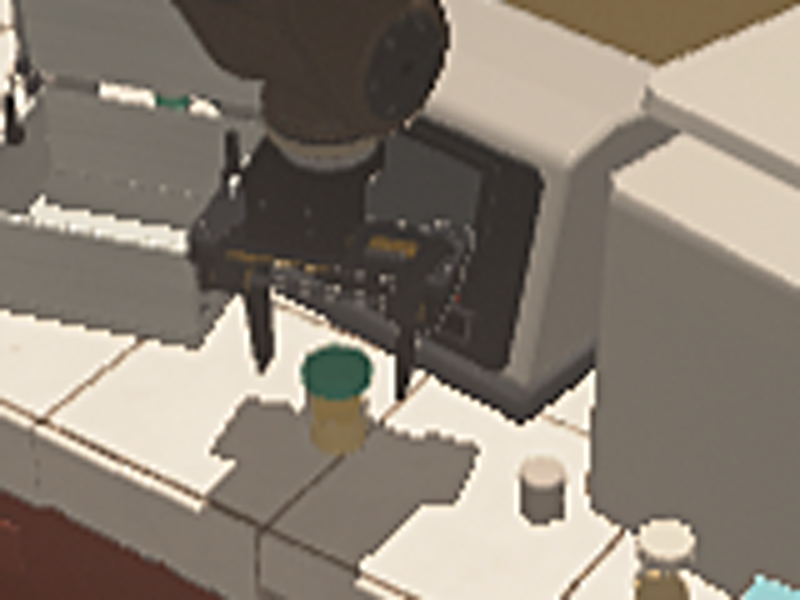

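The fingers at (260,370) and (402,395) straddle the cup at (337,400), with the tips near lid height, as expected. I'll lower 31 mm and grip.

Call:
arm_command --rows '[[[0,0,0.03],0],[[0,0,0.03],0],[[0,0,0.03],0],[[0,0,0.03],0],[[0,0.004,0.004],0]]'

```text
t: 28.75
eef_pos: [477.6, 13.1, -6.4]
tcp_rot: [-3.141, 0.001, 0.296]
ft_force: [-0.3, -0.2, 0.0]
opening: 1.004
grip_force: 0.0
```

Call:
arm_command --rows '[[[0,0,0],0],[[0,0,0],0],[[0,0,0],0],[[0,0,0],0],[[0,0,0],0]]' --claw 0

```text
t: 29.25
eef_pos: [478.2, 13.1, -5.2]
tcp_rot: [3.141, -0.0, 0.296]
ft_force: [-0.4, -0.2, -0.0]
opening: 0.635
grip_force: 0.0
```

Call:
arm_command --rows '[[[0,0,0],0],[[0,0,0],0],[[0,0,0],0],[[0,0,0],0],[[0,0,0],0]]'

```text
t: 29.75
eef_pos: [478.1, 13.1, -5.3]
tcp_rot: [3.141, -0.0, 0.296]
ft_force: [0.2, 0.0, 1.4]
opening: 0.47
grip_force: 30.0
```

Gripped at 30 N. I'll lift and refine the pocket position.

Call:
arm_command --rows '[[[0,0,-0.04],0],[[0,0,-0.12],0],[[0,0,-0.12],0],[[0,0,-0.12],0],[[0,0,-0.12],0]]'

```text
t: 30.25
eef_pos: [477.8, 13.1, 126.5]
tcp_rot: [3.141, -0.0, 0.296]
ft_force: [-0.0, 0.5, -0.3]
opening: 0.469
grip_force: 30.0
```

Run:
```python
from m import *
s=state();p=np.array(s["eef_pos"]);print(p,s["opening"],s["grip_force"])
e=np.array([np.cos(.296),np.sin(.296)]);n=np.array([-e[1],e[0]])
im,d=viewer.read_camera("top")
for l in("pocket","case","lid_hinge"):
    print(l,[(np.round(r["position"]).tolist(),(np.array(r["position"])[:2]@np.c_[e,n]).round(1),round(r["confidence"],2)) for r in models.mark_of("top",l)][:1])
c=viewer.get_calibration("top");K=np.array(c["camera_matrix"]);T=np.array(c["world_to_cam"])
v,u=np.mgrid[0:400,0:640]
P=(np.stack([(u-K[0,2])/K[0,0]*d,-(v-K[1,2])/K[1,1]*d,-d,np.ones_like(d)],-1)@np.linalg.inv(T).T)[...,:3]
S=P[...,:2]@e;N=P[...,:2]@n;Z=P[...,2]
b=(d>0)&(abs(S-622)<120)&(abs(N-110)<125)
w=b&(Z>75)&(Z<100)&(S<640); print("walls s",np.percentile(S[w],[0,2,50]),"n",np.percentile(N[w],[0,2,98,100]),w.sum())
r=b&(abs(S-572)<45)&(abs(N-110)<50)&(Z>15)&(Z<32)
print("ring",r.sum(),S[r].min(),S[r].max(),N[r].min(),N[r].max())
ui,vi=u[b],v[b];a=im[vi.min()-3:vi.max()+4,ui.min()-3:ui.max()+4]
cv2.imwrite("pics/t5.png",cv2.resize(a,None,fx=7,fy=7,interpolation=0)[:600,:800,::-1]);print(vi.min()-3,ui.min()-3,a.shape)
```

```text
[477.77606651  13.11696063 126.49974594] 0.46865788446205414 29.99985784292221
pocket [([514.0, 273.0, 3.0], array([571.3, 111.3]), 0.76)]
case [([564.0, 290.0, -3.0], array([623.7, 113.2]), 0.59)]
lid_hinge [([646.0, 312.0, 102.0], array([709.5, 110.2]), 0.93)]
walls s [530.80886151 531.08744738 542.36469361] n [  6.05132821   6.51540751 205.29004808 206.43830969] 222
ring 65 530.8611639356711 603.1476827403866 60.170273885256094 158.58480233637945
140 209 (88, 94, 3)
```

View pics/t5.png

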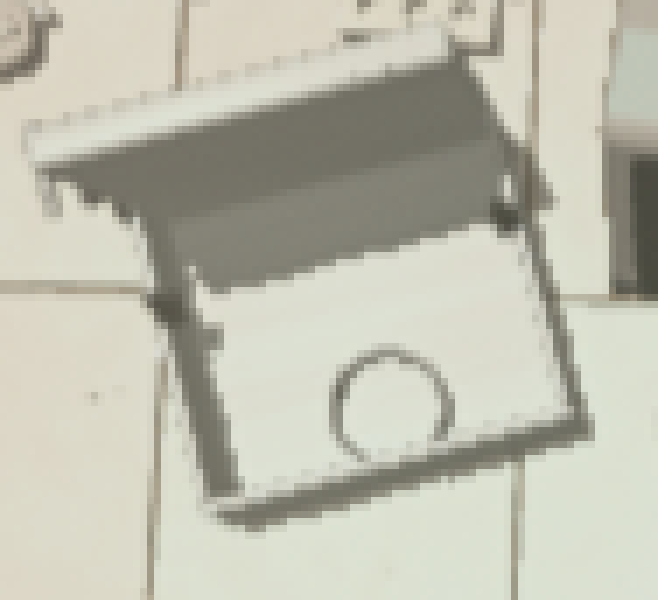

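The top crop shows the ring in the case with left and right edges at x=331 and 453 and its top edge at y=346. Its centre is at (392,407) in the crop, about pixel (264.5,197.6).

Run:
```python
from m import *
from scipy.optimize import brentq
e=np.array([np.cos(.296),np.sin(.296)]);n=np.array([-e[1],e[0]])
for z0 in(6,22):
    f=lambda d:pt("top",264.5,197.6,d)[2]-z0
    q=pt("top",264.5,197.6,brentq(f,500,5000));print(q,q[:2]@e,q[:2]@n)
p=state()["eef_pos"][:2];print(p@e,p@n)
```

```text
[517.17176713 268.543299     6.        ] 573.0135871337918 106.00740123599827
[515.12523318 266.01726415  22.        ] 570.319219512271 104.1881881076655
461.09450859015925 -126.93182090140141
```

Run:
```python
from m import *
from scipy.optimize import brentq
e=np.array([np.cos(.296),np.sin(.296)]);n=np.array([-e[1],e[0]])
im=cv2.imread("pics/top0.png").astype(int)[195:222,315:348]
g=(im[...,1]-im[...,2]>50)
k,l,st,ce=cv2.connectedComponentsWithStats(g.astype(np.uint8));i=1+np.argmax(st[1:,4]);print(st[i])
u,v=ce[i]+[315,195];u2,v2=st[i][0]+st[i][2]/2-.5+315,st[i][1]+st[i][3]/2-.5+195
for a,b in((u,v),(u2,v2)):
  for z0 in (62,66):
    q=pt("top",a,b,brentq(lambda d:pt("top",a,b,d)[2]-z0,500,5000));print(a,b,q,q[:2]@e,q[:2]@n)
```

```text
[ 10   7  13  12 114]
331.10526315789474 207.7280701754386 [478.46760957  11.34060281  62.        ] 460.967509610645 -128.71991982176738
331.10526315789474 207.7280701754386 [478.04368425  11.39972341  66.        ] 460.57926568256266 -128.5397127902384
331.0 207.5 [479.3063945   11.74983061  62.        ] 461.8891868777571 -128.57315959829754
331.0 207.5 [478.88013673  11.80781325  66.        ] 461.4983800035461 -128.39336066899696
```

Call:
arm_command --rows '[[[0.08,-0.168,0],0],[[0.08,-0.168,0],0],[[0.08,-0.168,0],0],[[0.08,-0.168,0],0],[[0.08,-0.168,0],0]]'

```text
t: 30.95
eef_pos: [511.9, 244.8, 123.2]
tcp_rot: [3.141, 0.002, 0.296]
ft_force: [0.1, -0.6, -0.5]
opening: 0.472
grip_force: 30.0
```

Call:
arm_command --rows '[[[0.0208,-0.0488,0],0],[[0.0208,-0.0488,0],0],[[0,0,0],0],[[0,0,0],0],[[0,0,0],0]]'

```text
t: 31.45
eef_pos: [515.5, 268.2, 124.5]
tcp_rot: [3.141, 0.0, 0.294]
ft_force: [0.1, -0.3, -1.4]
opening: 0.47
grip_force: 30.0
```

Run:
```python
from m import *
e=np.array([np.cos(.296),np.sin(.296)]);n=np.array([-e[1],e[0]])
s=state();p=s["eef_pos"];print(p,p[:2]@e,p[:2]@n,s["tcp_rot"],s["ft_force"])
for cam in ("scene","top"):
    viewer.read_camera(cam)
    for l in("cup","pocket"):print(cam,l,[(np.round(r["position"]).tolist(),(np.array(r["position"])[:2]@np.c_[e,n]).round(1),round(r["confidence"],2)) for r in models.mark_of(cam,l)][:1])
```

```text
[515.45554628 268.20063069 124.52358179] 571.272047995608 106.18025088448123 [3.14133822e+00 4.66576714e-04 2.94176300e-01] [ 0.12672998 -0.30610815 -1.35190435]
scene cup [([512.0, 266.0, 134.0], array([567.2, 104.8]), 0.58)]
scene pocket [([514.0, 270.0, 6.0], array([570. , 108.6]), 0.86)]
top cup []
top pocket [([513.0, 276.0, 3.0], array([571.4, 114.3]), 0.68)]
```

Call:
arm_command --rows '[[[0,-0.007,0.06],0],[[0,0,0.1],0],[[0,0,0.1],0],[[0,0,0.1],0],[[0,0,0.036],0]]'

```text
t: 32.25
eef_pos: [514.0, 270.6, 23.6]
tcp_rot: [3.141, 0.003, 0.295]
ft_force: [-1.1, -0.7, -0.4]
opening: 0.47
grip_force: 30.0
```

Call:
arm_command --rows '[[[0,0,0.008],0],[[0,0,0.008],0],[[0,0,0.008],0],[[0,0,0.008],0],[[0,0,0],0]]'

```text
t: 32.75
eef_pos: [515.0, 271.2, 17.9]
tcp_rot: [3.142, -0.001, 0.296]
ft_force: [0.2, 0.4, -0.8]
opening: 0.473
grip_force: 30.0
```

Call:
arm_command --rows '[[[0,0,0.006],0],[[0,0,0.006],0],[[0,0,0.006],0],[[0,0,0],0],[[0,0,0],0]]'

```text
t: 33.25
eef_pos: [514.9, 271.1, 13.0]
tcp_rot: [3.142, 0.0, 0.296]
ft_force: [0.8, 0.9, -1.1]
opening: 0.47
grip_force: 30.0
```

Call:
arm_command --rows '[[[0,0,0.006],0],[[0,0,0.006],0],[[0,0,0.006],0],[[0,0,0],0],[[0,0,0],0]]'

```text
t: 33.75
eef_pos: [514.9, 271.1, 8.5]
tcp_rot: [3.142, 0.0, 0.296]
ft_force: [0.0, 0.8, -0.9]
opening: 0.475
grip_force: 30.0
```

Call:
arm_command --rows '[[[0,0,0.006],0],[[0,0,0.006],0],[[0,0,0.004],0],[[0,0,0],0],[[0,0,0],0]]'

```text
t: 34.25
eef_pos: [514.9, 271.1, 4.6]
tcp_rot: [3.141, 0.0, 0.296]
ft_force: [0.5, -0.2, -0.7]
opening: 0.472
grip_force: 30.0
```

Call:
arm_command --rows '[[[0,0,0.004],0],[[0,0,0.004],0],[[0,0,0.004],0],[[0,0,0],0],[[0,0,0],0]]'

```text
t: 34.75
eef_pos: [514.9, 271.1, 1.5]
tcp_rot: [3.141, 0.0, 0.296]
ft_force: [-0.1, 0.6, -1.3]
opening: 0.469
grip_force: 30.0
```

Call:
arm_command --rows '[[[0,0,0.003],0],[[0,0,0.002],0],[[0,0,0],0],[[0,0,0],0],[[0,0,0],0]]'

```text
t: 35.25
eef_pos: [515.0, 271.1, 0.7]
tcp_rot: [3.142, -0.0, 0.295]
ft_force: [-2.1, -1.3, 5.1]
opening: 0.472
grip_force: 30.0
```

Touchdown: +5 N upward at the expected height. I'll release and withdraw straight up.

Call:
arm_command --rows '[[[0,0,0],0],[[0,0,0],0],[[0,0,0],0],[[0,0,0],0],[[0,0,0],0]]' --claw 0.75

```text
t: 35.75
eef_pos: [514.9, 271.1, 0.3]
tcp_rot: [3.141, 0.0, 0.296]
ft_force: [0.2, -0.0, 0.4]
opening: 0.746
grip_force: 0.0
```

Call:
arm_command --rows '[[[0,0,-0.01],0],[[0,0,-0.04],0],[[0,0,-0.08],0],[[0,0,-0.12],0],[[0,0,-0.16],0]]'

```text
t: 36.25
eef_pos: [514.2, 270.8, 103.6]
tcp_rot: [3.141, 0.002, 0.296]
ft_force: [0.3, 0.2, -0.2]
opening: 0.753
grip_force: 0.0
```

Call:
arm_command --rows '[[[-0.12,0.12,-0.08],0],[[-0.12,0.12,0],0],[[-0.06,0.16,0],0],[[0,0.16,0],0],[[0,0.16,0],0]]'

```text
t: 36.75
eef_pos: [495.7, 75.7, 124.1]
tcp_rot: [3.141, -0.001, 0.296]
ft_force: [0.6, 0.6, -0.5]
opening: 0.749
grip_force: 0.0
```

Run:
```python
from m import *
e=np.array([np.cos(.296),np.sin(.296)]);n=np.array([-e[1],e[0]])
s=state();print(s["t"],s["eef_pos"],s["opening"])
pic=[]
for cam,sl in (("scene",(slice(100,220),slice(220,380))),("top",(slice(135,235),slice(200,333)))):
    im,_=viewer.read_camera(cam);pic.append(cv2.resize(im[sl],(400,300),interpolation=2))
    for l in("cup","pocket","lid_rim","jar","tin","carton"):print(cam,l,[(np.round(r["position"]).tolist(),(np.array(r["position"])[:2]@np.c_[e,n]).round(1),round(r["confidence"],2)) for r in models.mark_of(cam,l)][:1])
cv2.imwrite("pics/end.png",np.hstack(pic)[:,:,::-1])
```

```text
36.75 [495.70309551  75.68500436 124.10490629] 0.748726083551987
scene cup [([510.0, 270.0, 9.0], array([566.4, 109.7]), 0.41)]
scene pocket [([517.0, 267.0, 6.0], array([572.2, 104.9]), 0.86)]
scene lid_rim [([622.0, 301.0, 285.0], array([683.1, 106.5]), 0.92)]
scene jar [([438.0, -271.0, -0.0], array([ 340. , -387.2]), 0.69)]
scene tin [([495.0, -143.0, 3.0], array([ 431.5, -281.5]), 0.44)]
scene carton [([440.0, -274.0, 1.0], array([ 340.7, -389.8]), 0.61)]
top cup [([516.0, 269.0, 7.0], array([571.8, 106.7]), 0.61)]
top pocket [([514.0, 273.0, 8.0], array([571.4, 111. ]), 0.7)]
top lid_rim [([628.0, 303.0, 290.0], array([688.6, 106.4]), 0.76)]
top jar [([439.0, -268.0, -1.0], array([ 342. , -384.8]), 0.4)]
top tin [([499.0, -142.0, 4.0], array([ 435.7, -281.1]), 0.61)]
top carton [([414.0, -361.0, -2.0], array([ 290.5, -466.4]), 0.89)]
```

View pics/end.png

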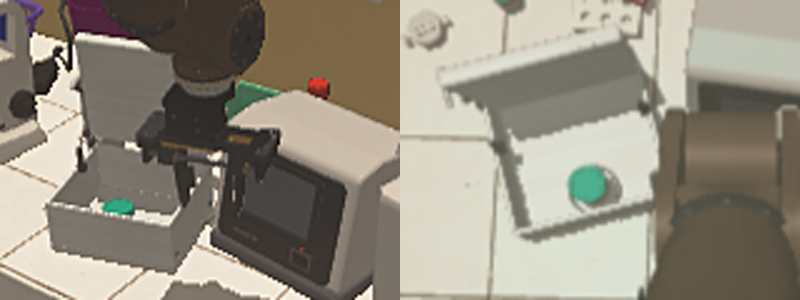

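The left half shows the lid standing open and the cup's green lid inside the case at (118,207). The right half shows the cup within the ring at (587,185), offset outward only by parallax. It touched down at floor height, so I'm handing in.

```bash
python3 -c "
from cell import env
print(env.job_done())"
```

```text
the job is handed in; nothing more can be done
None
```

The job is handed in at about 37 s of the 72 s allowed, but no verdict came back: the lid stands open on its stay (stop felt at about 7 N), the cup stands released in the pocket, and the jar, tin and carton were left where they were.

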